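# Load the bench dryer and hold its lid on the balance point

### The arm

A 6-joint arm with a two-finger parallel gripper is mounted at the origin on the work surface. World frame = base frame: x ahead of the robot, y to its left, z up, the work surface at z = 0. Lengths are in m, angles in rad, forces in N, time in s.
With the tool pointing down it reaches from about 0.35 to 0.875 m from the base axis. Payload 15.5 kg.
Tool frame: the origin (TCP) lies on the front face of the gripper's body, between the roots of the fingers; the fingertips stand 73 mm ahead of it and the grasp point (between the pads) lies 54 mm ahead of it (bot.grasp_offset is the distance from the TCP to the grasp point, in m); z points along the fingers, y is the line along which they close (so a half turn about z gives the same grasp; the last joint's range is limited). The gripper opens to 85 mm and grips with 20 to 120 N. Pads are 22 mm wide; open, the fingers measure 114 mm over their backs; the gripper's body (76 mm by 85 mm) begins 54 mm behind the grasp point. The pads swing forward as they close: fully open they stand 13 mm farther back than shut.
Start: joints at [-1.306, 0.494, 1.345, -0, 1.302, -0.096], TCP at [0.22, -0.585, 0.304] pointing down, gripper open.
Joint ranges: [-2.91, 2.91], [-0.82, 2.16], [0.22, 2.67], [-1.22, 4.37], [0.12, 2.79], [-3.08, 3.08]. Speed limits (rad/s): [1.89, 1.89, 2.57, 3.01, 3.01, 3.01].

### API

Orientations are given as a 3x3 rotation matrix whose columns are the frame's x, y, z axes.
In Python, from workcell import bot gives the robot as it stands.
- The arm moves only by the tool arm_command, never from a script. Its argument "commands" is a list of rows, each a list of 3 entries, a list of its own where there are three numbers: the turn, a rotation vector about the tool's x, y, z in degrees, then the shift along the tool's x, y, z in mm, then the opening, from 0 (shut) to 1 (fully open). A call has 1 to 10 rows; each row shifts and turns the commanded pose from where the row before left it, along the tool's axes as they then stand; what a row does not reach is not made up. A row lasts 1/10 s, in which the tool goes at most 50 mm and 8.59 degrees, less where a joint would pass 70% of its speed; a pose out of reach is approached as far as the arm can. A call with a gripper value outside its range is refused whole. The fingers move at their own pace and stop on an object; "squeeze" is the grip in N (left out, the last holds). Time passes only in rows, so rows that do not move let the fingers close. It gives the time, the measured TCP pose, the force, the opening and the grip force at its end, in the units of the state.
- bot.sense(): the state, without advancing time (a new reading comes with each control period).
- bot.camera(name): name is "side" or "top"; returns a dict with "img" (420x560x3 uint8, red, green, blue), "fx", "fy", "cx", "cy" (pixels), "k1" (the pictures are not rectified: a ray, as slopes to the right and down, at radius r is drawn at 1 + k1 r^2 times it, then the intrinsics apply), "xyz" and "rotation" of the camera in the world. Camera axes: x right, y up, looking along -z (the intrinsics and any distortion apply to the point x, -y, -z); pixel columns grow to the right and rows downward; lengths in m; the calibration is good to about 2 mm. A picture is of the moment at which its call begins. There is no depth.
- bot.close_job(): hands the job in; it is judged then, once.
Trained networks look in the newest picture that a camera, given by its name, has taken for a name from the list of things; names that differ only in an ending like _2 or _b are one class to them, and where a whole thing is asked for, a point or a joint stands for the part that bears it (a point fixed in the world has none). Each returns a list of dicts, best first, with "p" (0 to 1); they miss things now and then, are a little off and sometimes report something else, mostly with a low value. They report only what shows in the picture. A call takes as long as a camera call. They do not tell look-alikes from the thing itself.
- bot.silhouettes(query, camera): "pixels" (420x560 bool, what is visible of it) and "bbox" ([centre column, centre row, width, height] in pixels, round what is visible of it).
The state is a dict: "t": time; "joint_pos": joint angles; "joint_vel": joint speeds; "effort": joint torques, N m; "position": TCP position; "tool_rot": TCP orientation; "contact_force": force on the tool from outside, world axes, zero at the start; "wrist_torque": the same for the moment, N m; "finger_gap": finger opening in m; "gripper_force": force on a finger pad.
Only numpy, scipy, OpenCV 4.12 (cv2) and the standard library are available. Lean on these libraries where they do the work, as an engineer would, in place of code of your own. Each camera call takes 0.05 s, during which the arm holds its last target. There are 200 camera calls.

### The job

Pick up the white beaker and pour all six ceramic milling balls from it into the open bench dryer, then stand the empty beaker upright on the bench and let go of it. Then take the dryer's lid by its bar, swing it up from its back stop to its balance point, straight up over the hinge, and finish while holding it still there with the fingers, so that I can clip on the lid stay; never let the lid fall shut, and leave the flask, bottle and jar alone.

Things in the scene. Friction and masses are not known exactly. Their poses are not given: they have to be found in the camera images.
- dryer: top-loading bench dryer, fixed to the bench: a white open-topped rectangular steel case, 200 (its x) x 150 (its y) x 85 high, walls and floor 8 mm thick; origin at the centre of its underside, z up. The lid is hinged along its +y top edge (the left one as the robot sees it, turned at most 0.35 rad); the grey panel is on its -x side
- dryer_mouth (a point): centre of the dryer's open top, 85 mm above the bench; axes as the dryer's
- lid_hinge (a point): point on the lid's hinge axis, at its middle: 75 mm along the dryer's +y from its centre and 91 mm above the bench. The hinge axis runs along the dryer's x
- lid (a joint): angle of the lid in rad: 0 shut (level over the case), 1.571 standing straight up over its hinge, which is its balance point, 2.2 leaning back on its stop (the start; it leans outward, to the dryer's +y). The hinge has no friction to speak of: below the balance point the lid falls shut, above it it falls back to the stop. The lid weighs 0.25 to 0.5 kg: aluminium plate 200 x 140 x 8 mm that starts 10 mm from the hinge
- lid_bar (a point): middle of the round steel pull bar at the lid's free edge, 187 mm from the hinge axis in the plane of the lid: 12 mm thick, parallel to the hinge (along the dryer's x), 96 mm clear between the two 8 mm arms that carry it, and 31 mm clear between it and the edge of the plate. The bar may turn between the fingers while the lid swings
- beaker_mid (a point): centre (half-way up, 35 mm above its foot) of the white straight-sided plastic beaker, loose, standing upright on the bench with the balls in it: 56 mm outer diameter, 70 high, wall 3.5 mm, floor 5 mm, 40 to 65 g empty; z points out of its mouth
- beaker: the same beaker; origin at the centre of its underside
- ball0_center (a point): centre of one of the six white ceramic milling balls (polished and slippery, 18 mm in diameter, 11 g) that start in the beaker
- ball1_center (a point): centre of one of the six white ceramic milling balls (polished and slippery, 18 mm in diameter, 11 g) that start in the beaker
- ball2_center (a point): centre of one of the six white ceramic milling balls (polished and slippery, 18 mm in diameter, 11 g) that start in the beaker
- ball3_center (a point): centre of one of the six white ceramic milling balls (polished and slippery, 18 mm in diameter, 11 g) that start in the beaker
- ball4_center (a point): centre of one of the six white ceramic milling balls (polished and slippery, 18 mm in diameter, 11 g) that start in the beaker
- ball5_center (a point): centre of one of the six white ceramic milling balls (polished and slippery, 18 mm in diameter, 11 g) that start in the beaker
- flask: stoppered round glass flask, 94 mm wide, 138 high, loose, standing on the bench, not part of the job; origin at the centre of its underside
- bottle: amber glass bottle with a white cap, 64 mm wide, 150 high, loose, standing on the bench, not part of the job; origin at the centre of its underside
- jar: white screw-top jar, 56 mm wide, 75 high, closed, loose, standing on the bench, not part of the job; origin at the centre of its underside
Not all that is in view belongs to the job. Leave any green or red look-alike of the beaker alone.

How it is judged:
By the outcome, as a careful person would: the job done as asked, in the order asked, and still so for the second after the job is handed in, while the arm keeps its last pose, push and grip.
It also fails if it takes over 62 s, if anything falls off the work surface, if the arm or the gripper's body presses on something with over 40 N, if the wrist force passes 120 N, or if a joint passes its speed limit or range.

## Working session

There is one attempt and no reset: what is moved stays moved. The work goes in short steps, Python scripts to look and compute and a tool call to move; the robot and the scene stay as the last step left them, time stands still between calls to the robot, and variables do not carry over. Pictures are saved under pics/ and viewed, at most 13 in all, crops included, and the job is handed in when it is done.

Besides the shell and the picture viewer there is one more tool, called after ">>>" in YAML: its name, and indented under it one key for each argument. arm_command: Moves the arm, as the interface text tells. Its arguments: {"type":"object","properties":{"commands":{"type":"array","items":{"type":"array"}},"squeeze":{"type":"number"}},"required":["commands"]}

```bash
mkdir -p pics
cat > h.py <<'E'
import numpy as np, cv2
from workcell import bot
def ray(c,u,v):
    d=np.array([(u-c["cx"])/c["fx"],(v-c["cy"])/c["fy"]]); s=d.copy()
    for _ in range(20): s=d/(1+c["k1"]*(s@s))
    r=np.array(c["rotation"])@np.array([s[0],-s[1],-1]); return np.array(c["xyz"]),r/np.linalg.norm(r)
def onz(c,u,v,z):
    o,r=ray(c,u,v); return o+r*(z-o[2])/r[2]
def proj(c,p):
    q=np.array(c["rotation"]).T@(np.array(p)-np.array(c["xyz"])); s=np.array([q[0],-q[1]])/-q[2]
    s=s*(1+c["k1"]*(s@s)); return np.array([c["cx"]+c["fx"]*s[0],c["cy"]+c["fy"]*s[1]])
E
python3 - <<'E'
from h import *
ims=[]
for n in("top","side"):
    c=bot.camera(n); cv2.imwrite(f"pics/{n}0.png",c["img"][:,:,::-1]); ims.append(c["img"])
    print(n,c["xyz"],c["fx"],c["k1"],np.round(c["rotation"],3).tolist())
    for q in("beaker","dryer","lid","lid_bar","jar","flask","bottle","ball0_center"):
        for d in bot.silhouettes(q,n)[:3]:
            print(q,round(d["p"],2),np.round(d["bbox"],1))
E
```

```text
top [ 0.45425332 -0.11187192  1.05337074] 422.628873694798 -0.04663434143424056 [[0.006, 0.994, -0.107], [-1.0, 0.008, 0.017], [0.018, 0.107, 0.994]]
beaker 0.93 [353.5 229.9  29.7  30. ]
beaker 0.79 [316.4 240.9  21.2  23.9]
beaker 0.6 [343.  280.6  28.3  28.5]
lid 0.56 [ 91.9 233.8  88.9  97.4]
lid_bar 0.89 [ 93.  234.1  94.7  97.5]
lid_bar 0.62 [130.1 230.1 166.9 109.2]
lid_bar 0.48 [414.4 256.1  26.9  26.7]
jar 0.71 [414.9 256.8  26.9  26.6]
flask 0.93 [277.4 148.6  37.6  37.2]
bottle 0.7 [380.5 166.3  34.2  29.2]
ball0_center 0.52 [381.1 164.9  35.4  32.1]
side [0.31712552 0.59113724 0.93608254] 430.81109630529113 -0.08208312057485644 [[-0.947, 0.244, -0.207], [-0.32, -0.713, 0.624], [0.005, 0.657, 0.754]]
beaker 0.79 [322.7 208.4  19.8  29.2]
beaker 0.79 [319.1 184.1  16.1  30.9]
beaker 0.67 [358.8 203.8  22.9  29.5]
dryer 0.75 [257.1 309.6 121.5  84.8]
lid 0.96 [253.5 334.  107.7  34.2]
lid_bar 0.56 [252.9 337.  110.8  32.7]
lid_bar 0.56 [276.8 153.   20.4  41.2]
jar 0.7 [350.5 159.1  19.   28.8]
flask 0.62 [234.9 204.6  32.2  48.2]
flask 0.24 [258.9 310.1 117.7  82.9]
bottle 0.65 [277.  150.8  21.3  44.1]
```

View pics/top0.png

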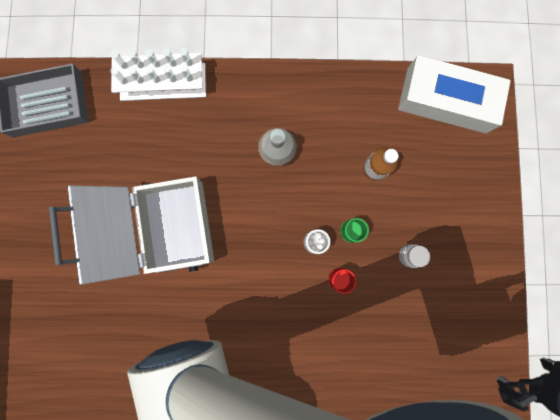

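View pics/side0.png

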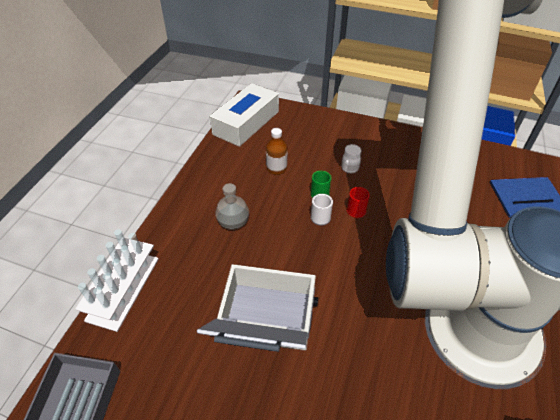

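The top view shows the following:
- Beaker candidates: white with balls (317,241), green (355,230), red (343,281) and the closed jar (414,256).
- I choose the white open one at (317,241), which is (322,208) in the side view.
- The dryer is at about (172,225), with the lid leaning left and its bar at about (57,235).

Next is a close check.

Run:
```python
from h import *
c=bot.camera("top"); im=c["img"][:,:,::-1]
a=cv2.resize(im[172:292,40:225],None,fx=4.3,fy=4.3,interpolation=cv2.INTER_CUBIC)
cv2.imwrite("pics/cd.png",a)
cv2.imwrite("pics/cb.png",cv2.resize(im[200:300,290:430],None,fx=4,fy=4,interpolation=cv2.INTER_CUBIC))
# beaker axis: top view rim, bbox 316.4 240.9 (rim near z .07, base)
ct=c; 
from scipy.optimize import least_squares
def bb(c,p,r,h):
    t=np.linspace(0,6.28,60); q=np.array([proj(c,[p[0]+r*np.cos(a),p[1]+r*np.sin(a),z]) for a in t for z in(0,h)])
    lo,hi=q.min(0),q.max(0); return np.r_[(lo+hi)/2]
cs=bot.camera("side")
def best(n,cc,u,v,name):
    return None
def fit(mt,ms,r,h):
    f=lambda p:np.r_[bb(ct,p,r,h)-mt,bb(cs,p,r,h)-ms]
    s=least_squares(f,[.45,-.2]); return s.x.round(4),s.fun.round(1)
for q in("beaker",):
    T=bot.silhouettes(q,"top");S=bot.silhouettes(q,"side")
    for d in T: print("T",round(d["p"],2),np.round(d["bbox"],1))
    for d in S: print("S",round(d["p"],2),np.round(d["bbox"],1))
    mt=min(T,key=lambda d:np.hypot(d["bbox"][0]-317,d["bbox"][1]-241))["bbox"][:2]
    ms=min(S,key=lambda d:np.hypot(d["bbox"][0]-322,d["bbox"][1]-208))["bbox"][:2]
    print("beaker",fit(mt,ms,.028,.07))
    print(onz(ct,*mt,.04)[:2],onz(cs,*ms,.035)[:2])
print("green",fit([353.5,229.9],[319.1,184.1],.028,.07),"red",fit([343,280.6],[358.8,203.8],.028,.07))
print("jar",fit([414.9,256.8],[350.5,159.1],.028,.075),"flask",fit([277.4,148.6],[234.9,204.6],.04,.138))
```

```text
T 0.87 [353.4 229.1  32.3  23.5]
T 0.75 [341.1 280.5  25.9  30. ]
T 0.54 [317.1 240.   25.   19.6]
S 0.97 [319.1 182.3  15.4  28.3]
S 0.95 [359.8 204.4  23.8  27.4]
S 0.78 [321.5 206.7  20.2  34. ]
beaker (array([ 0.4732, -0.2175]), array([ 0.7,  0.2, -0.5,  1. ]))
[ 0.47411237 -0.2164384 ] [ 0.47234799 -0.22210882]
green (array([ 0.5002, -0.3047]), array([ 0.2, -0.9,  0.9,  0.8])) red (array([ 0.3774, -0.2749]), array([-1.2,  0.6, -0.3, -2.1]))
jar (array([ 0.4371, -0.4502]), array([-0.7, -0.6,  1.1, -1. ])) flask (array([ 0.6873, -0.1193]), array([ 0.2, -0.6,  0.6,  0.6]))
```

View pics/cd.png

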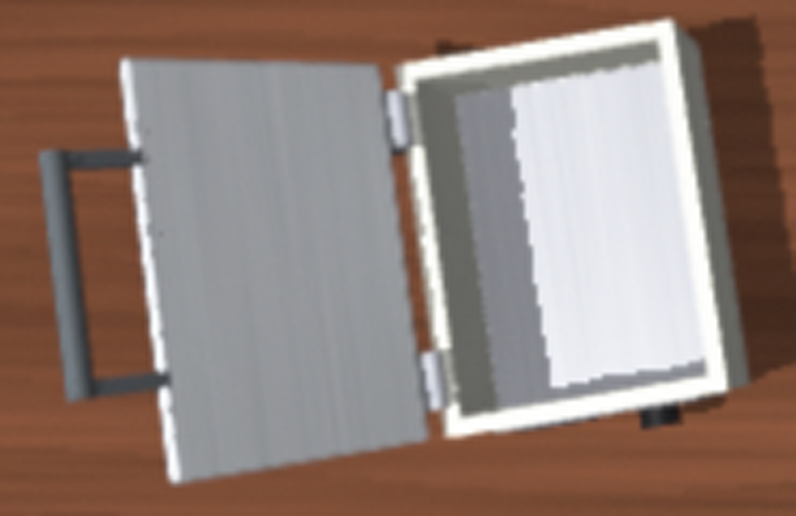

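View pics/cb.png

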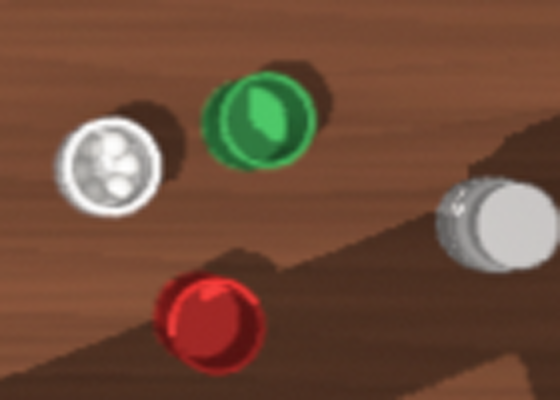

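The close crop confirms it: the white beaker at (317.5,241.8) is open and holds several balls, while green and red are decoys. In the other crop the dryer rim corners and the two bar ends show clearly.

```bash
cat >> h.py <<'E'
from scipy.spatial.transform import Rotation as Ro
def rot(e,a,flip=False):  # tool z at azimuth a, e below horizontal (deg), y horizontal
    e,a=np.radians([e,a]); z=np.array([np.cos(e)*np.cos(a),np.cos(e)*np.sin(a),-np.sin(e)])
    y=np.array([-np.sin(a),np.cos(a),0])*(-1 if flip else 1); return np.c_[np.cross(y,z),y,z]
def plan(R,g=None,tcp=None):  # turn (deg) in tool axes first, then shift in new tool axes (mm)
    s=bot.sense(); R0=np.array(s["tool_rot"]); p0=np.array(s["position"])
    if tcp is None: tcp=np.array(g)-R[:,2]*bot.grasp_offset
    print("turn",np.degrees(Ro.from_matrix(R0.T@R).as_rotvec()).round(2),"shift(new axes)",(R.T@(tcp-p0)*1e3).round(1),"shift(old)",(R0.T@(tcp-p0)*1e3).round(1),"tcp",tcp.round(4))
E
python3 - <<'E'
from h import *
c=bot.camera("top"); s=bot.sense()
print(np.round(s["tool_rot"],3).tolist(),s["position"],s["finger_gap"],bot.grasp_offset)
print("beaker",onz(c,317.5,241.75,.07))
P=[onz(c,u/4.3+39.6,v/4.3+171.6,.085)[:2] for u,v in((398,66),(672,19),(727,388),(447,437))]
P=np.array(P); print(P.round(4),P.mean(0))
print([np.linalg.norm(P[i]-P[i-1]).round(3) for i in range(4)])
d1=P[0]-P[3];d2=P[1]-P[2]; dy=(P[0]-P[1]+P[3]-P[2]); 
print("yaw x",np.degrees(np.arctan2(*(d1+d2)[::-1])),"yaw y-90",np.degrees(np.arctan2(*dy[::-1]))-90)
for u,v in((53,155),(78,397)): print("barend",onz(c,u/4.3+39.6,v/4.3+171.6,.242))
yaw=np.arctan2(*(d1+d2)[::-1]); ydir=np.array([-np.sin(yaw),np.cos(yaw)])
print("bar pred",P.mean(0)+ydir*(.075+.187*np.cos(np.pi-2.2)))
R=rot(45,-25); R2=rot(45,-25,True); b=np.array([.4735,-.217,.042])
for r in(R,R2): plan(r,g=b-.1*r[:,2])
E
```

```text
[[0.936, 0.352, -0.0], [0.352, -0.936, -0.0], [-0.0, 0.0, -1.0]] [ 0.22004972 -0.58497815  0.30389274] 0.08567423886611057 0.0539
beaker [ 0.46947652 -0.21426484  0.07      ]
[[0.5923 0.2159]
 [0.619  0.069 ]
 [0.4222 0.0347]
 [0.3952 0.1817]] [0.50716858 0.12531064]
[np.float64(0.2), np.float64(0.149), np.float64(0.2), np.float64(0.15)]
yaw x 9.858907173078462 yaw y-90 10.338974255676362
barend [0.52831993 0.31775518 0.242     ]
barend [0.42044999 0.29995306 0.242     ]
bar pred [0.4754839 0.3076276]
turn [ -52.15  -21.93 -125.9 ] shift(new axes) [132.7 440.6  83.7] shift(old) [ 290.7 -333.   153.1] tcp [ 0.3749 -0.171   0.1508]
turn [-17.89  42.55  43.2 ] shift(new axes) [-132.7 -440.6   83.7] shift(old) [ 290.7 -333.   153.1] tcp [ 0.3749 -0.171   0.1508]
```

>>> arm_command:
  commands:
    - [[0,0,0],[29,-33,0],1]
    - [[0,0,0],[29,-33,0],1]
    - [[0,0,0],[29,-33,0],1]
    - [[0,0,0],[29,-33,0],1]
    - [[0,0,0],[29,-33,0],1]
    - [[0,0,0],[29,-33,0],1]
    - [[0,0,0],[29,-33,0],1]
    - [[0,0,0],[29,-33,0],1]
    - [[0,0,0],[29,-33,0],1]
    - [[0,0,0],[29,-33,0],1]

```text
t: 2.15
position: [0.3756, -0.1724, 0.3041]
tool_rot: [[0.936, 0.352, 0.001], [0.352, -0.936, -0.0], [0.0, 0.001, -1.0]]
contact_force: [1.1, -0.5, 0.0]
finger_gap: 0.0858
gripper_force: 0.0
```

>>> arm_command:
  commands:
    - [[-2.24,5.32,5.4],[0,0,0],1]
    - [[-2.24,5.32,5.4],[0,0,0],1]
    - [[-2.24,5.32,5.4],[0,0,0],1]
    - [[-2.24,5.32,5.4],[0,0,0],1]
    - [[-2.24,5.32,5.4],[0,0,0],1]
    - [[-2.24,5.32,5.4],[0,0,0],1]
    - [[-2.24,5.32,5.4],[0,0,0],1]
    - [[-2.24,5.32,5.4],[0,0,0],1]
    - [[0,0,0],[0,0,0],0.9]
    - [[0,0,0],[0,0,0],0.9]

```text
t: 3.15
position: [0.3812, -0.1701, 0.3058]
tool_rot: [[0.726, -0.318, 0.61], [-0.228, -0.948, -0.223], [0.649, 0.023, -0.761]]
contact_force: [0.2, -0.4, 0.3]
finger_gap: 0.0765
gripper_force: 0.0
```

Run:
```python
from h import *
s=bot.sense(); print(np.round(s["joint_pos"],3),s["t"],s["finger_gap"])
R=rot(45,-25,True); b=np.array([.4715,-.216,.042]); plan(R,g=b-.1*R[:,2])
```

```text
[-0.71   0.061  2.252  0.99   0.277  0.285] 3.15 0.07650194213723702
turn [-3.41  4.45  5.62] shift(new axes) [-114.9    3.5  104.2] shift(old) [-106.6   -1.   112.8] tcp [ 0.3729 -0.17    0.1508]
```

Run:
```python
from h import *
R=rot(50,-5,True); b=np.array([.4715,-.216,.045]); plan(R,g=b-.1*R[:,2]);plan(R,g=b+[0,0,.13])
```

```text
turn [ 9.76 -0.31 -9.5 ] shift(new axes) [-95.6  37.9 106.3] shift(old) [-90.2  34.7 112. ] tcp [ 0.373  -0.2074  0.1629]
turn [ 9.76 -0.31 -9.5 ] shift(new axes) [-12.1  37.9 106.7] shift(old) [ -7.8  20.9 111.7] tcp [ 0.437  -0.213   0.2163]
```

>>> arm_command:
  commands:
    - [[3.25,-0.1,-3.17],[0,0,0],0.9]
    - [[3.25,-0.1,-3.17],[0,0,0],0.9]
    - [[3.25,-0.1,-3.17],[0,0,0],0.9]
    - [[0,0,0],[-4,12.5,35.5],0.9]
    - [[0,0,0],[-4,12.5,35.5],0.9]
    - [[0,0,0],[-4,13,35.5],0.9]
    - [[0,0,0],[0,0,0],0.9]

```text
t: 3.85
position: [0.4386, -0.2146, 0.2129]
tool_rot: [[0.765, -0.087, 0.639], [-0.068, -0.996, -0.053], [0.641, -0.003, -0.768]]
contact_force: [-0.4, 0.2, 0.0]
finger_gap: 0.0765
gripper_force: 0.0
```

Run:
```python
from h import *
s=bot.sense(); print(np.round(s["joint_pos"],3),s["t"],s["finger_gap"])
R=rot(50,-5,True); b=np.array([.4715,-.216,.045]); plan(R,g=b)
```

```text
[-0.815  0.406  2.197  1.606  0.443 -0.638] 3.85 0.07645609499614978
turn [-0.14  0.13 -0.08] shift(new axes) [-82.7  -1.5  95.9] shift(old) [-82.5  -1.1  96.1] tcp [ 0.437  -0.213   0.0863]
```

>>> arm_command:
  commands:
    - [[0,0,0],[-20.6,-0.3,24],0.9]
    - [[0,0,0],[-20.6,-0.3,24],0.9]
    - [[0,0,0],[-20.6,-0.3,24],0.9]
    - [[0,0,0],[-20.6,-0.3,24],0.9]
    - [[0,0,0],[0,0,0],0.9]

```text
t: 4.35
position: [0.4371, -0.2098, 0.1003]
tool_rot: [[0.762, -0.084, 0.642], [-0.071, -0.996, -0.046], [0.644, -0.01, -0.765]]
contact_force: [-0.6, -0.6, 0.5]
finger_gap: 0.0767
gripper_force: 0.0
```

Run:
```python
from h import *
s=bot.sense(); print(np.round(s["joint_pos"],3),s["t"],s["finger_gap"])
R=rot(50,-5,True); b=np.array([.4715,-.216,.045]); plan(R,g=b)
o=[]
for n,r,cc in(("top",(190,310),(260,400)),("side",(140,260),(270,410))):
    c=bot.camera(n); g=np.array(s["position"])+np.array(s["tool_rot"])[:,2]*.0539; print(n,proj(c,g))
    o.append(cv2.resize(c["img"][r[0]:r[1],cc[0]:cc[1],::-1],(560,480) if 0 else (400,340),interpolation=2))
cv2.imwrite("pics/grasp.png",np.hstack(o))
```

```text
[-0.814  0.743  2.291  2.3    0.623 -1.43 ] 4.35 0.07671560440438357
turn [-0.55 -0.07 -0.22] shift(new axes) [-8.9  3.1 10.8] shift(old) [-8.9  3.3 10.8] tcp [ 0.437  -0.213   0.0863]
top [316.19819071 240.86296089]
side [321.41658038 203.38809659]
```

View pics/grasp.png

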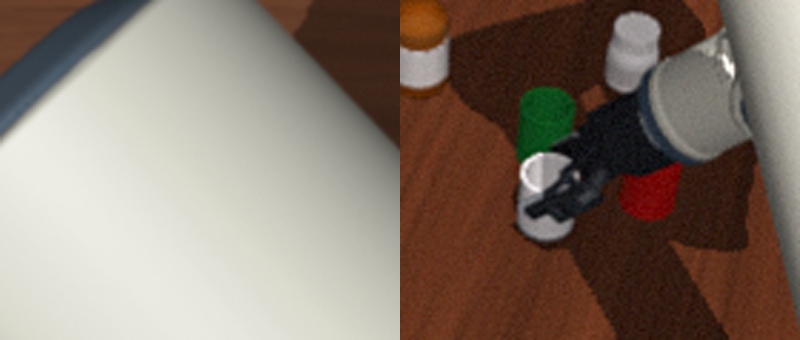

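Side view: the gripper comes from the base side and the near finger overlaps the beaker at crop (560,190). Green and red are untouched. I lower the last 14 mm and close.

>>> arm_command:
  commands:
    - [[0,0,0],[-9,3,11],0.9]
    - [[0,0,0],[0,0,0],0.9]
    - [[0,0,0],[0,0,0],0.4]
    - [[0,0,0],[0,0,0],0.4]
    - [[0,0,0],[0,0,0],0.4]
    - [[0,0,0],[0,0,0],0.4]
    - [[0,0,0],[0,0,0],0.4]
    - [[0,0,0],[0,0,0],0.4]
  squeeze: 35

```text
t: 5.25
position: [0.4374, -0.2137, 0.0908]
tool_rot: [[0.759, -0.086, 0.646], [-0.068, -0.996, -0.053], [0.648, -0.004, -0.762]]
contact_force: [-5.8, -0.6, 15.1]
finger_gap: 0.0557
gripper_force: 34.1
```

Run:
```python
from h import *
s=bot.sense(); print(s["contact_force"],s["wrist_torque"],s["t"],np.round(s["joint_pos"],3))
c=bot.camera("side"); cv2.imwrite("pics/g2.png",cv2.resize(c["img"][150:250,280:400,::-1],(720,600),interpolation=2))
```

```text
[-5.78610133 -0.61327806 15.10427155] [-0.16192721 -0.55181819 -0.10865699] 5.25 [-0.82   0.775  2.292  2.338  0.651 -1.482]
```

View pics/g2.png

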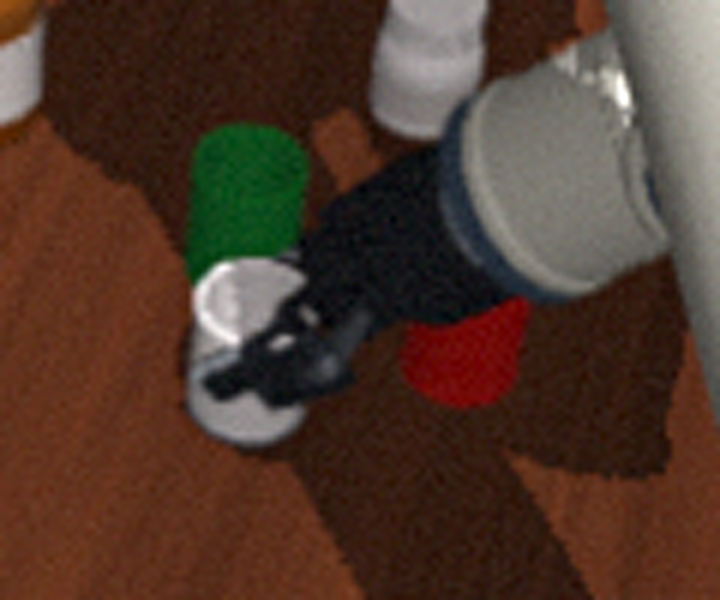

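The white beaker is between the pads at (250,340). The 15 N acts through the grip line, so it is the closing swing pressing the beaker onto the bench. I lift now.

>>> arm_command:
  commands:
    - [[0,0,0],[6,0,-7],0.4]
    - [[0,0,0],[13,0,-15],0.4]
    - [[0,0,0],[20,0,-23],0.4]
    - [[0,0,0],[20,0,-23],0.4]
    - [[0,0,0],[20,0,-23],0.4]
    - [[0,0,0],[20,0,-23],0.4]
    - [[0,0,0],[0,0,0],0.4]

```text
t: 6.0
position: [0.4397, -0.214, 0.2302]
tool_rot: [[0.757, -0.084, 0.648], [-0.066, -0.996, -0.052], [0.65, -0.004, -0.76]]
contact_force: [1.1, -0.4, -1.6]
finger_gap: 0.0558
gripper_force: 37.5
```

Run:
```python
from h import *
s=bot.sense(); print(np.round(s["joint_pos"],3),s["t"],s["finger_gap"],s["contact_force"],s["position"])
yaw=np.radians(10.1); D=np.array([.507,.125]); X=np.array([np.cos(yaw),np.sin(yaw)]);Y=np.array([-X[1],X[0]])
p=D-.03*Y-.0*X
for a in(20,35,50):
  for e in (50,15): print(a,e); plan(rot(e,a,True),g=[*p,.22])
```

```text
[-0.818  0.364  2.182  1.507  0.454 -0.528] 6.0 0.055817678239522724 [ 1.08553754 -0.35813473 -1.59045885] [ 0.43974975 -0.214046    0.23024142]
20 50
turn [ 15.87  -0.59 -19.08] shift(new axes) [ 126.7 -266.    65.8] shift(old) [  30.7 -300.1  -13.1] tcp [0.4797 0.0836 0.2613]
20 15
turn [ 21.19  33.85 -13.62] shift(new axes) [  35.1 -266.   116.8] shift(old) [   0.9 -292.7   -2.6] tcp [0.4633 0.0777 0.234 ]
35 50
turn [ 25.58  -0.61 -30.52] shift(new axes) [ 174.9 -211.9  106.2] shift(old) [  34.4 -292.4   -9.9] tcp [0.4839 0.0756 0.2613]
35 15
turn [ 34.06  32.95 -21.73] shift(new axes) [  51.4 -211.9  177.6] shift(old) [   6.5 -281.2    2.1] tcp [0.4696 0.0656 0.234 ]
50 50
turn [ 35.28  -0.62 -41.96] shift(new axes) [ 210.8 -143.4  136.3] shift(old) [  39.4 -286.3   -5.6] tcp [0.49   0.0689 0.2613]
50 15
turn [ 46.92  31.64 -29.82] shift(new axes) [  63.5 -143.4  222.8] shift(old) [  14.1 -272.     8.6] tcp [0.4788 0.0556 0.234 ]
```

>>> arm_command:
  commands:
    - [[0,0,0],[1,-20,0],0.4]
    - [[0,0,0],[1,-40,0],0.4]
    - [[0,0,0],[1,-40,0],0.4]
    - [[0,0,0],[1,-40,0],0.4]
    - [[0,0,0],[1,-40,0],0.4]
    - [[0,0,0],[1,-40,0],0.4]
    - [[0,0,0],[0,-40,2],0.4]
    - [[0,0,0],[0,-21,0],0.4]
    - [[0,0,0],[0,0,0],0.4]

```text
t: 6.9
position: [0.4667, 0.0084, 0.2327]
tool_rot: [[0.752, -0.086, 0.654], [-0.067, -0.996, -0.054], [0.656, -0.003, -0.755]]
contact_force: [0.3, -0.4, -1.4]
finger_gap: 0.0556
gripper_force: 37.6
```

Run:
```python
from h import *
s=bot.sense(); print(np.round(s["joint_pos"],3),s["t"],s["finger_gap"],s["position"])
p=[.5123,.0955]
for a in (35,): plan(rot(15,a,True),g=[*p,.22])
```

```text
[-0.127  0.329  2.271  2.975  0.176 -1.435] 6.9 0.05562246897230542 [0.46672468 0.0084447  0.23272535]
turn [ 34.24  32.55 -21.63] shift(new axes) [ 10.3 -45.2  33.7] shift(old) [ -0.8 -57.2  -2.1] tcp [0.4697 0.0656 0.234 ]
```

>>> arm_command:
  commands:
    - [[4.9,0,-4.9],[0,0,0],0.4]
    - [[4.9,0,-4.9],[0,0,0],0.4]
    - [[4.9,0,-4.9],[0,0,0],0.4]
    - [[4.9,0,-4.9],[0,0,0],0.4]
    - [[4.9,0,-4.9],[0,0,0],0.4]
    - [[0,0,0],[0,-20,0],0.4]
    - [[0,0,0],[0,0,0],0.4]

```text
t: 7.6
position: [0.4712, 0.0231, 0.2383]
tool_rot: [[0.717, 0.209, 0.665], [0.151, -0.978, 0.144], [0.68, -0.003, -0.733]]
contact_force: [-0.2, 0.1, -1.2]
finger_gap: 0.0554
gripper_force: 37.7
```

Run:
```python
from h import *
s=bot.sense(); print(np.round(s["joint_pos"],3),s["t"],s["finger_gap"],s["position"])
p=[.5123,.0955]
for a,e in ((35,15),(30,15),(35,50)): plan(rot(e,a,True),g=[*p,.22])
```

```text
[-0.252  0.331  2.27   2.011  0.344 -0.812] 7.6 0.05539607788332053 [0.47117305 0.02313055 0.23829096]
turn [ 19.83  31.65 -12.16] shift(new axes) [  1.8 -35.7  23.5] shift(old) [  2.4 -41.9   8.3] tcp [0.4697 0.0656 0.234 ]
turn [15.49 31.82 -9.55] shift(new axes) [  0.9 -42.1  20.2] shift(old) [  1.2 -46.1   7.2] tcp [0.4672 0.0695 0.234 ]
turn [ 15.06  -2.88 -17.34] shift(new axes) [ 45.8 -35.7   8.4] shift(old) [ 32.7 -48.8  -0.8] tcp [0.4839 0.0756 0.2613]
```

>>> arm_command:
  commands:
    - [[0,0,0],[1,-21,4],0.4]
    - [[0,0,0],[1,-21,4],0.4]
    - [[2.83,4.52,-1.74],[0,0,0],0.4]
    - [[2.83,4.52,-1.74],[0,0,0],0.4]
    - [[2.83,4.52,-1.74],[0,0,0],0.4]
    - [[2.83,4.52,-1.74],[0,0,0],0.4]
    - [[2.83,4.52,-1.74],[0,0,0],0.4]
    - [[2.83,4.52,-1.74],[0,0,0],0.4]
    - [[2.83,4.52,-1.74],[0,0,0],0.4]
    - [[0,0,0],[0,0,0],0.4]

```text
t: 8.6
position: [0.4709, 0.0642, 0.2329]
tool_rot: [[0.212, 0.572, 0.792], [0.144, -0.82, 0.553], [0.967, -0.003, -0.256]]
contact_force: [0.8, -0.4, -0.8]
finger_gap: 0.0558
gripper_force: 37.8
```

Run:
```python
from h import *
s=bot.sense(); print(np.round(s["joint_pos"],3),s["t"],s["finger_gap"],s["position"])
R=np.array(s["tool_rot"]); print("grasp",np.array(s["position"])+.0539*R[:,2], "beaker axis in tool", Rg:=rot(50,-5,True).T@[0,0,1])
yaw=np.radians(10.1); D=np.array([.507,.125]); X=np.array([np.cos(yaw),np.sin(yaw)]);Y=np.array([-X[1],X[0]])
for sg in(-1,1):
  for roll in(0,60,90,120,150,180):
    u=R@Ro.from_euler("z",sg*roll,degrees=True).as_matrix()@Rg
    m=np.array(s["position"])+.0539*R[:,2]+u*.028
    print(sg*roll,"tilt",np.degrees(np.arccos(u[2])).round(),"mouth in dryer mm",((m[:2]-D)@np.c_[X,Y]*1e3).round(),m[2].round(3))
for a,e in ((35,15),): plan(rot(e,a,True),g=[.5123,.0955,.18])
```

```text
[-0.518  0.813  2.454  2.04   1.367 -1.683] 8.6 0.055755685869318436 [0.47086307 0.06415761 0.23286797]
grasp [0.51357584 0.09399004 0.21905294] beaker axis in tool [ 0.64278761  0.         -0.76604444]
0 tilt 35.0 mouth in dryer mm [-14. -38.] 0.242
-60 tilt 59.0 mouth in dryer mm [-22. -25.] 0.233
-90 tilt 79.0 mouth in dryer mm [-25. -24.] 0.225
-120 tilt 96.0 mouth in dryer mm [-26. -27.] 0.216
-150 tilt 110.0 mouth in dryer mm [-25. -34.] 0.21
-180 tilt 115.0 mouth in dryer mm [-22. -42.] 0.207
0 tilt 35.0 mouth in dryer mm [-14. -38.] 0.242
60 tilt 60.0 mouth in dryer mm [ -9. -54.] 0.233
90 tilt 79.0 mouth in dryer mm [-10. -57.] 0.225
120 tilt 97.0 mouth in dryer mm [-13. -55.] 0.216
150 tilt 110.0 mouth in dryer mm [-18. -50.] 0.209
180 tilt 115.0 mouth in dryer mm [-22. -42.] 0.207
turn [ 0.07 -0.15 -0.18] shift(new axes) [-37.6  -1.9   9.9] shift(old) [-37.7  -1.8   9.8] tcp [0.4697 0.0656 0.194 ]
```

>>> arm_command:
  commands:
    - [[0,0,0],[-10,-10,13],0.4]
    - [[0,0,0],[-10,-10,13],0.4]
    - [[0,0,0],[-10,-10,13],0.4]
    - [[0,0,8],[0,0,0],0.4]
    - [[0,0,8],[0,0,0],0.4]
    - [[0,0,0],[0,0,0],0.4]

```text
t: 9.2
position: [0.4777, 0.1078, 0.1956]
tool_rot: [[0.363, 0.491, 0.792], [-0.086, -0.828, 0.553], [0.928, -0.269, -0.259]]
contact_force: [-0.4, 0.2, -0.8]
finger_gap: 0.0554
gripper_force: 37.8
```

Run:
```python
from h import *
s=bot.sense(); print(np.round(s["joint_pos"],3),s["t"],s["finger_gap"],s["position"],np.array(s["position"])+.0539*np.array(s["tool_rot"])[:,2])
```

```text
[-0.359  0.963  2.473  2.215  1.481 -1.531] 9.2 0.055400144130287154 [0.47767338 0.10781461 0.19561869] [0.52034296 0.13764614 0.18166889]
```

>>> arm_command:
  commands:
    - [[0,0,8],[0,0,0],0.4]
    - [[0,0,8],[0,0,0],0.4]
    - [[0,0,8],[0,0,0],0.4]
    - [[0,0,8],[0,0,0],0.4]
    - [[0,0,8],[0,0,0],0.4]
    - [[0,0,8],[0,0,0],0.4]
    - [[0,0,6],[0,0,0],0.4]
    - [[0,0,6],[0,0,0],0.4]
    - [[0,0,6],[0,0,0],0.4]
    - [[0,0,6],[0,0,0],0.4]

```text
t: 10.2
position: [0.4779, 0.1073, 0.1958]
tool_rot: [[0.579, -0.191, 0.792], [-0.814, -0.177, 0.553], [0.035, -0.966, -0.258]]
contact_force: [-0.1, -0.1, -0.5]
finger_gap: 0.0557
gripper_force: 37.9
```

>>> arm_command:
  commands:
    - [[0,0,7],[0,0,0],0.4]
    - [[0,0,7],[0,0,0],0.4]
    - [[0,0,8],[0,0,0],0.4]
    - [[0,0,8],[0,0,0],0.4]
    - [[0,0,8],[0,0,0],0.4]
    - [[0,0,8],[0,0,0],0.4]
    - [[0,0,8],[0,0,0],0.4]
    - [[0,0,8],[0,0,0],0.4]
    - [[0,0,8],[0,0,0],0.4]
    - [[0,0,8],[0,0,0],0.4]

```text
t: 11.2
position: [0.4779, 0.1073, 0.1958]
tool_rot: [[-0.067, -0.606, 0.792], [-0.341, 0.76, 0.553], [-0.938, -0.233, -0.258]]
contact_force: [0.7, 0.6, -0.6]
finger_gap: 0.0555
gripper_force: 38.0
```

>>> arm_command:
  commands:
    - [[0,0,8],[0,0,0],0.4]
    - [[0,0,6],[0,0,0],0.4]
    - [[0,0,0],[0,0,0],0.4]
    - [[0,0,0],[0,0,0],0.4]
    - [[0,0,0],[0,0,0],0.4]
    - [[0,0,0],[0,0,0],0.4]
    - [[0,0,0],[0,0,0],0.4]

```text
t: 11.9
position: [0.4779, 0.1073, 0.1954]
tool_rot: [[-0.21, -0.573, 0.792], [-0.149, 0.82, 0.553], [-0.966, -0.002, -0.257]]
contact_force: [-0.4, -0.4, -0.4]
finger_gap: 0.0557
gripper_force: 38.0
```

Run:
```python
from h import *
s=bot.sense(); print(np.round(s["joint_pos"],3),s["t"],s["finger_gap"],s["position"],s["contact_force"])
o=[]
for n in("top","side"):
    c=bot.camera(n); g=proj(c,[.507,.125,.1]).astype(int); u,v=g; print(n,g)
    for d in bot.silhouettes("ball0_center",n): print(round(d["p"],2),np.round(d["bbox"],1))
    v=min(max(v,70),350);u=max(u,66);o.append(cv2.resize(c["img"][v-70:v+70,u-66:u+66,::-1],(400,424),interpolation=2))
cv2.imwrite("pics/pour.png",np.hstack(o))
```

```text
[-0.361  0.966  2.472  2.214  1.484  1.325] 11.9 0.0556805340258913 [0.47792102 0.10730552 0.19536109] [-0.42646918 -0.44452906 -0.40223948]
top [168 223]
side [267 292]
```

View pics/pour.png

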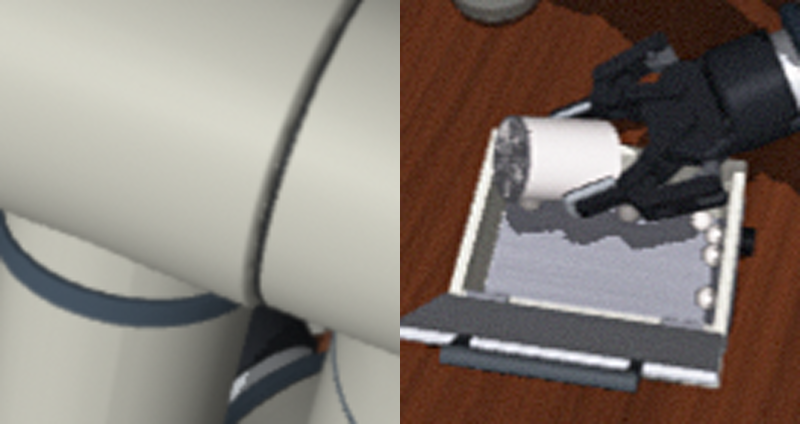

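In the side view four balls lie at the panel side (700–715, 220–295) and one is under the finger (628,212). Something white also sits at the beaker mouth (628,160), so I tilt further and shake gently.

>>> arm_command:
  commands:
    - [[0,-5,0],[0,0,0],0.4]
    - [[0,-5,0],[0,0,0],0.4]
    - [[0,-5,0],[0,0,0],0.4]
    - [[0,-5,0],[0,0,0],0.4]
    - [[0,-3,0],[0,0,0],0.4]
    - [[0,0,6],[0,0,0],0.4]
    - [[0,0,-6],[0,0,0],0.4]
    - [[0,0,0],[0,0,0],0.4]
    - [[0,0,0],[0,0,0],0.4]

```text
t: 13.0
position: [0.4779, 0.1073, 0.1954]
tool_rot: [[0.115, -0.573, 0.812], [0.082, 0.82, 0.567], [-0.99, 0.001, 0.141]]
contact_force: [0.2, -0.1, -0.2]
finger_gap: 0.0559
gripper_force: 38.0
```

Run:
```python
from h import *
s=bot.sense(); print(np.round(s["joint_pos"],3),s["t"],s["finger_gap"],s["position"],s["contact_force"])
c=bot.camera("side"); cv2.imwrite("pics/pour2.png",cv2.resize(c["img"][225:345,195:335,::-1],(700,600),interpolation=2))
```

```text
[-0.38   1.317  2.433  1.986  2.011  1.015] 13.0 0.055880004897859915 [0.47794256 0.1073248  0.19536281] [ 0.20431611 -0.11829675 -0.18613637]
```

View pics/pour2.png

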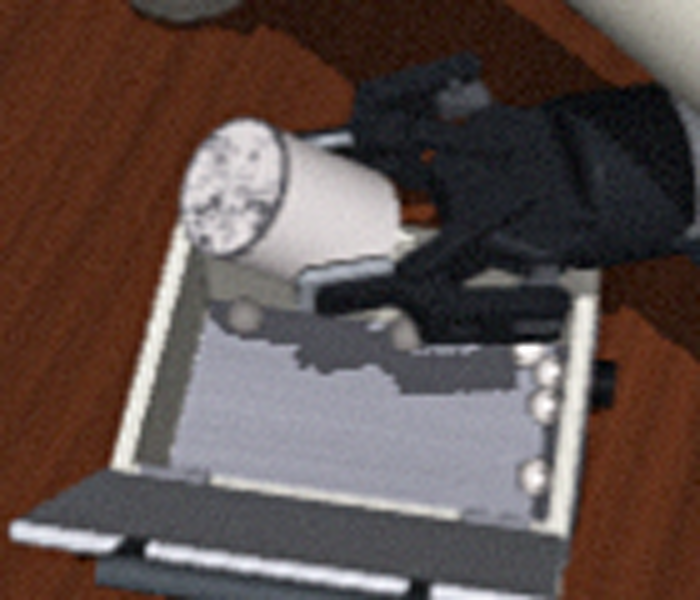

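All six balls are in the dryer: (245,317), (405,330), (525,352), (548,370), (543,405), (533,478). The beaker is empty, so I reverse the tilt.

>>> arm_command:
  commands:
    - [[0,8,0],[-10,0,0],0.4]
    - [[0,8,0],[-15,0,0],0.4]
    - [[0,7,0],[-15,0,0],0.4]
    - [[0,0,-8.5],[0,0,0],0.4]
    - [[0,0,-8.5],[0,0,0],0.4]
    - [[0,0,-8.5],[0,0,0],0.4]
    - [[0,0,-8.5],[0,0,0],0.4]
    - [[0,0,-8.5],[0,0,0],0.4]
    - [[0,0,-8.5],[0,0,0],0.4]
    - [[0,0,-8.5],[0,0,0],0.4]

```text
t: 14.05
position: [0.478, 0.1098, 0.2258]
tool_rot: [[0.432, -0.419, 0.799], [-0.755, 0.316, 0.574], [-0.493, -0.851, -0.18]]
contact_force: [-0.7, 0.3, -0.9]
finger_gap: 0.0554
gripper_force: 38.0
```

>>> arm_command:
  commands:
    - [[0,0,-8.5],[0,0,0],0.4]
    - [[0,0,-8.5],[0,0,0],0.4]
    - [[0,0,-8.5],[0,0,0],0.4]
    - [[0,0,-8.5],[0,0,0],0.4]
    - [[0,0,-8.5],[0,0,0],0.4]
    - [[0,0,-8.5],[0,0,0],0.4]
    - [[0,0,-8.5],[0,0,0],0.4]
    - [[0,0,-8.5],[0,0,0],0.4]
    - [[0,0,-8.5],[0,0,0],0.4]
    - [[0,0,-8.5],[0,0,0],0.4]

```text
t: 15.05
position: [0.478, 0.1098, 0.2258]
tool_rot: [[0.455, 0.394, 0.799], [-0.381, -0.725, 0.574], [0.805, -0.565, -0.18]]
contact_force: [0.1, 0.6, -0.4]
finger_gap: 0.0555
gripper_force: 38.0
```

>>> arm_command:
  commands:
    - [[0,0,-8.5],[0,0,0],0.4]
    - [[0,0,-8.5],[0,0,0],0.4]
    - [[0,0,-8.5],[0,0,0],0.4]
    - [[0,0,-8.5],[0,0,0],0.4]
    - [[0,0,0],[0,0,0],0.4]

```text
t: 15.55
position: [0.478, 0.1098, 0.2258]
tool_rot: [[0.159, 0.58, 0.799], [0.087, -0.814, 0.574], [0.983, -0.021, -0.18]]
contact_force: [0.6, 0.5, -0.8]
finger_gap: 0.0556
gripper_force: 38.0
```

Run:
```python
from h import *
s=bot.sense(); print(np.round(s["joint_pos"],3),s["t"],s["finger_gap"],s["position"])
plan(rot(50,10,True),g=[.47,-.13,.16])
plan(rot(50,-5,True),g=[.47,-.13,.16])
```

```text
[-0.373  0.929  2.475  2.169  1.536 -1.769] 15.55 0.05559203077947813 [0.47801844 0.1097532  0.22579742]
turn [-23.06 -38.7   12.01] shift(new axes) [-80.2 234.7 -35.3] shift(old) [ -52.3  176.2 -170.3] tcp [ 0.4359 -0.136   0.2013]
turn [-36.24 -37.52  19.71] shift(new axes) [-32.4 239.5   4.8] shift(old) [ -51.6  168.6 -165.4] tcp [ 0.4355 -0.127   0.2013]
```

>>> arm_command:
  commands:
    - [[0,0,0],[-9,29,-28],0.4]
    - [[0,0,0],[-9,29,-28],0.4]
    - [[0,0,0],[-9,29,-28],0.4]
    - [[0,0,0],[-9,29,-28],0.4]
    - [[0,0,0],[-8,30,-29],0.4]
    - [[0,0,0],[-8,30,-29],0.4]
    - [[0,0,0],[0,0,0],0.4]

```text
t: 16.25
position: [0.4376, -0.1346, 0.2011]
tool_rot: [[0.162, 0.574, 0.802], [0.084, -0.818, 0.569], [0.983, -0.025, -0.181]]
contact_force: [0.3, 0.0, -0.6]
finger_gap: 0.0557
gripper_force: 38.0
```

>>> arm_command:
  commands:
    - [[-3.85,-6.45,2],[0,0,0],0.4]
    - [[-3.85,-6.45,2],[0,0,0],0.4]
    - [[-3.85,-6.45,2],[0,0,0],0.4]
    - [[-3.85,-6.45,2],[0,0,0],0.4]
    - [[-3.85,-6.45,2],[0,0,0],0.4]
    - [[-3.85,-6.45,2],[0,0,0],0.4]
    - [[0,0,0],[0,0,0],0.4]

```text
t: 16.95
position: [0.4379, -0.1274, 0.2032]
tool_rot: [[0.756, 0.169, 0.632], [0.129, -0.986, 0.11], [0.641, -0.002, -0.767]]
contact_force: [0.4, -0.3, -0.3]
finger_gap: 0.0556
gripper_force: 38.0
```

Run:
```python
from h import *
s=bot.sense(); print(np.round(s["joint_pos"],3),s["t"],s["finger_gap"],s["position"])
plan(rot(49.6,10,True),tcp=[.436,-.136,.096])
```

```text
[-0.713  0.42   2.263  1.619  0.52  -0.806] 16.95 0.05564273248443075 [ 0.43787211 -0.12737605  0.20321732]Traceback (most recent call last):
  File "<stdin>", line 3, in <module>
  File "h.py", line 19, in plan
    print("turn",np.degrees(Ro.from_matrix(R0.T@R).as_rotvec()).round(2),"shift(new axes)",(R.T@(tcp-p0)*1e3).round(1),"shift(old)",(R0.T@(tcp-p0)*1e3).round(1),"tcp",tcp.round(4))
                                                                                                                                                                       ^^^^^^^^^
AttributeError: 'list' object has no attribute 'round'. Did you mean: 'count'?
```

>>> arm_command:
  commands:
    - [[0,0,0],[-19,0,23],0.4]
    - [[0,0,0],[-19,0,23],0.4]
    - [[0,0,0],[-19,0,23],0.4]
    - [[0,0,0],[-6,0,8],0.4]
    - [[0,0,0],[0,0,0],0.4]

```text
t: 17.45
position: [0.4386, -0.1284, 0.1051]
tool_rot: [[0.755, 0.172, 0.633], [0.128, -0.985, 0.116], [0.643, -0.006, -0.765]]
contact_force: [-1.0, 0.2, -0.5]
finger_gap: 0.0557
gripper_force: 38.0
```

>>> arm_command:
  commands:
    - [[0,0,0],[-3,0,4],0.4]
    - [[0,0,0],[-3,0,4],0.4]
    - [[0,0,0],[0,0,0],0.4]

```text
t: 17.75
position: [0.4397, -0.1285, 0.0969]
tool_rot: [[0.754, 0.173, 0.634], [0.131, -0.985, 0.113], [0.644, -0.002, -0.765]]
contact_force: [-0.8, 1.1, -0.8]
finger_gap: 0.0555
gripper_force: 38.0
```

>>> arm_command:
  commands:
    - [[0,0,0],[-2,0,2.3],0.4]
    - [[0,0,0],[0,0,0],0.4]

```text
t: 17.95
position: [0.4396, -0.1283, 0.094]
tool_rot: [[0.754, 0.174, 0.633], [0.131, -0.985, 0.113], [0.643, -0.002, -0.766]]
contact_force: [-1.1, 1.0, 0.2]
finger_gap: 0.0554
gripper_force: 38.0
```

>>> arm_command:
  commands:
    - [[0,0,0],[-1.3,0,1.5],0.4]
    - [[0,0,0],[0,0,0],0.4]

```text
t: 18.15
position: [0.4395, -0.1283, 0.0918]
tool_rot: [[0.755, 0.174, 0.633], [0.131, -0.985, 0.114], [0.643, -0.003, -0.766]]
contact_force: [-0.2, 0.2, -0.5]
finger_gap: 0.0556
gripper_force: 38.0
```

>>> arm_command:
  commands:
    - [[0,0,0],[-1.0,0,1.2],0.4]
    - [[0,0,0],[0,0,0],0.4]

```text
t: 18.35
position: [0.4394, -0.1282, 0.0911]
tool_rot: [[0.754, 0.173, 0.634], [0.131, -0.985, 0.113], [0.644, -0.002, -0.765]]
contact_force: [-8.5, -3.7, 21.4]
finger_gap: 0.0558
gripper_force: 39.8
```

>>> arm_command:
  commands:
    - [[0,0,0],[0.5,0,-0.6],0.4]
    - [[0,0,0],[0,0,0],0.4]
    - [[0,0,0],[0,0,0],0.7]
    - [[0,0,0],[0,0,0],0.75]
    - [[0,0,0],[0,0,0],0.85]
    - [[0,0,0],[0,0,0],0.9]
    - [[0,0,0],[0,0,0],0.95]
    - [[0,0,0],[0,0,0],0.95]

```text
t: 19.15
position: [0.4394, -0.1283, 0.091]
tool_rot: [[0.755, 0.173, 0.633], [0.131, -0.985, 0.114], [0.643, -0.003, -0.766]]
contact_force: [0.2, -0.7, -0.7]
finger_gap: 0.0811
gripper_force: 0.0
```

>>> arm_command:
  commands:
    - [[0,0,0],[6,0,-8],0.95]
    - [[0,0,0],[13,0,-15],0.95]
    - [[0,0,0],[20,0,-23],0.95]
    - [[0,0,0],[20,0,-23],0.95]
    - [[0,0,0],[20,0,-23],0.95]
    - [[0,0,0],[20,0,-23],0.95]
    - [[0,0,0],[20,0,-23],0.95]
    - [[0,0,0],[20,0,-23],0.95]
    - [[0,0,0],[20,0,-23],0.95]
    - [[0,0,0],[0,0,0],0.95]

```text
t: 20.15
position: [0.444, -0.1284, 0.3246]
tool_rot: [[0.75, 0.176, 0.638], [0.133, -0.984, 0.115], [0.648, -0.001, -0.762]]
contact_force: [0.1, -0.6, -0.1]
finger_gap: 0.0812
gripper_force: 0.0
```

Run:
```python
from h import *
s=bot.sense(); print(np.round(s["joint_pos"],3),s["t"],s["finger_gap"],s["position"],s["contact_force"])
c=bot.camera("side"); b=proj(c,[.4735,-.122,.035]); print(b)
for d in bot.silhouettes("beaker","side"): print(round(d["p"],2),np.round(d["bbox"],1))
cv2.imwrite("pics/rel.png",c["img"][:,:,::-1])
D=np.array([.507,.125]);yaw=10.1
X=np.array([np.cos(np.radians(yaw)),np.sin(np.radians(yaw)),0]);Y=np.array([-X[1],X[0],0]);Z=np.array([0,0,1.])
H=np.r_[D,.091]+.075*Y
def lid(th): return H+.187*(-np.cos(th)*Y+np.sin(th)*Z)
for th in(2.2,1.571): print(th,lid(th))
th=2.2; z=-(-np.cos(th)*Y+np.sin(th)*Z)
for x in(X,-X):
    R=np.c_[x,np.cross(z,x),z]; plan(R,g=lid(th)-.1*z)
    z2=-Z; R=np.c_[x,np.cross(z2,x),z2]; plan(R,g=lid(th)+.1*Z)
```

```text
[-7.090e-01  1.260e-01  2.084e+00  9.400e-01  6.710e-01  1.000e-03] 20.15 0.08123990519591763 [ 0.44397421 -0.12843916  0.3245801 ] [ 0.09540513 -0.61867809 -0.06311465]
[311.24777779 232.69081549]
0.88 [319.9 186.7  14.7  25.8]
0.57 [358.  202.4  20.2  27.9]
2.2 [0.47454844 0.30718203 0.24218883]
1.571 [0.49384082 0.19887524 0.278     ]
turn [-34.8  -38.89 -12.69] shift(new axes) [ 107.1 -388.5 -338.5] shift(old) [ 109.8 -513.4   36.8] tcp [0.4587 0.3963 0.3666]
turn [-2.600e-01 -4.025e+01 -3.000e-02] shift(new axes) [ 107.1 -422.8  -74.5] shift(old) [ 129. -423.   14.] tcp [0.4745 0.3072 0.3961]
turn [-55.18  49.37 150.52] shift(new axes) [-107.1  388.5 -338.5] shift(old) [ 109.8 -513.4   36.8] tcp [0.4587 0.3963 0.3666]
turn [-61.92   0.4  168.98] shift(new axes) [-107.1  422.8  -74.5] shift(old) [ 129. -423.   14.] tcp [0.4745 0.3072 0.3961]
```

View pics/rel.png

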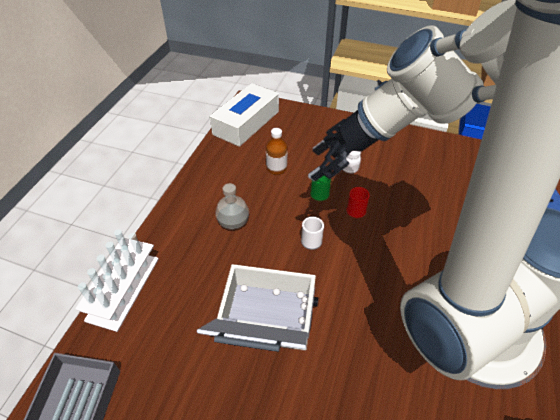

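Side view: the white beaker stands upright and free at (312,233). Six balls are in the dryer and the lid is still on its stop. Now I turn the tool vertical and go over the bar.

>>> arm_command:
  commands:
    - [[0,-8,0],[0,0,0],0.95]
    - [[0,-8,0],[0,0,0],0.95]
    - [[0,-8,0],[0,0,0],0.95]
    - [[0,-8,0],[0,0,0],0.95]
    - [[-0.2,-8.2,0],[0,0,0],0.95]
    - [[0,0,0],[0,0,-37],0.6]
    - [[0,0,0],[0,0,-37],0.6]
    - [[0,0,0],[0,0,0],0.6]
    - [[0,0,0],[0,0,0],0.6]

```text
t: 21.15
position: [0.4372, -0.1265, 0.3927]
tool_rot: [[0.978, 0.188, 0.088], [0.186, -0.982, 0.033], [0.093, -0.016, -0.996]]
contact_force: [-0.3, -0.7, -0.1]
finger_gap: 0.0514
gripper_force: 0.0
```

>>> arm_command:
  commands:
    - [[0,0,0],[10,-42,0],0.6]
    - [[0,0,0],[10,-42,0],0.6]
    - [[0,0,0],[10,-42,0],0.6]
    - [[0,0,0],[10,-42,0],0.6]
    - [[0,0,0],[10,-42,0],0.6]
    - [[0,0,0],[10,-42,0],0.6]
    - [[0,0,0],[10,-42,0],0.6]
    - [[0,0,0],[10,-42,0],0.6]
    - [[0,0,0],[10,-42,0],0.6]
    - [[0,0,0],[10,-42,0],0.6]

```text
t: 22.15
position: [0.4558, 0.306, 0.4066]
tool_rot: [[0.978, 0.188, 0.085], [0.186, -0.982, 0.03], [0.089, -0.014, -0.996]]
contact_force: [1.5, -0.1, 1.4]
finger_gap: 0.0513
gripper_force: 0.0
```

>>> arm_command:
  commands:
    - [[0,0,0],[0,0,0],0.6]
    - [[0,0,0],[0,0,0],0.6]

```text
t: 22.35
position: [0.456, 0.3048, 0.4066]
tool_rot: [[0.978, 0.189, 0.085], [0.187, -0.982, 0.03], [0.089, -0.014, -0.996]]
contact_force: [0.3, -0.3, -0.4]
finger_gap: 0.0513
gripper_force: 0.0
```

```bash
cat >> h.py <<'E'
D=np.array([.507,.125]);yaw=10.1
X=np.array([np.cos(np.radians(yaw)),np.sin(np.radians(yaw)),0]);Y=np.array([-X[1],X[0],0]);Z=np.array([0,0,1.])
H=np.r_[D,.091]+.075*Y
def lid(th): return H+.187*(-np.cos(th)*Y+np.sin(th)*Z)
RV=np.c_[X,-Y,-Z]
E
python3 - <<'E'
from h import *
s=bot.sense(); print(np.round(s["joint_pos"],3),s["t"],s["finger_gap"],s["position"])
plan(RV,g=lid(2.2)+.05*Z); plan(RV,g=lid(2.2))
c=bot.camera("top")
for d in bot.silhouettes("lid_bar","top")[:2]: print(round(d["p"],2),np.round(d["bbox"],1))
c=bot.camera("side"); print(proj(c,lid(2.2)+.054*X),proj(c,lid(2.2)-.054*X))
cv2.imwrite("pics/bar.png",cv2.resize(c["img"][210:390,150:370,::-1],(733,600),interpolation=2))
E
```

```text
[ 0.487  0.263  1.432 -0.013  1.357  1.87 ] 22.35 0.05133997029557432 [0.45596814 0.30479738 0.40662979]
turn [-0.81 -5.11  0.77] shift(new axes) [18.7  0.9 60.5] shift(old) [13.2  2.  61.9] tcp [0.4745 0.3072 0.3461]
turn [-0.81 -5.11  0.77] shift(new axes) [ 18.7   0.9 110.5] shift(old) [  8.8   2.7 111.7] tcp [0.4745 0.3072 0.2961]
0.63 [ 94.9 232.9  87.3 101.1]
[216.4903972  336.69712016] [278.24781774 345.8155503 ]
```

View pics/bar.png

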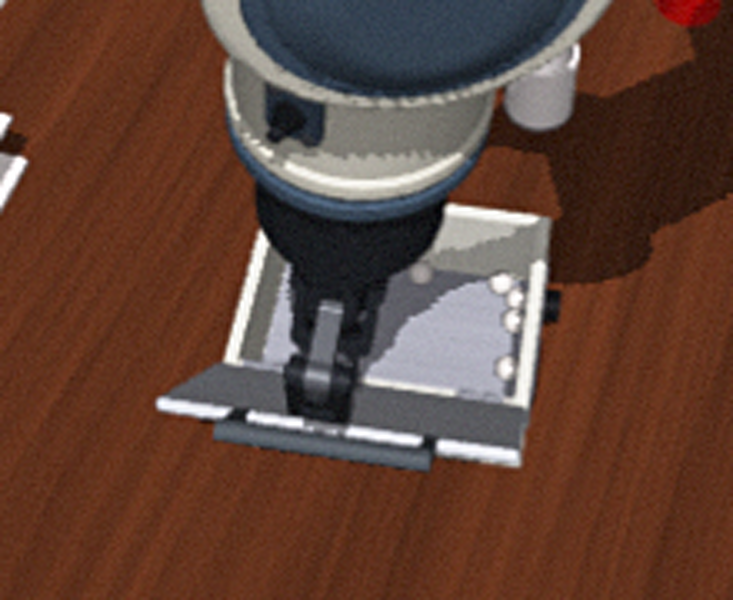

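The bar runs in the crop from (217,430) to (432,462), about 3 camera pixels from the prediction. The fingers are above it between the arms. Now I straighten the tool and descend.

>>> arm_command:
  commands:
    - [[-0.8,-5.1,0.8],[0,0,0],0.6]
    - [[0,0,0],[9,-0.5,30],0.6]
    - [[0,0,0],[9.5,-0.5,30],0.6]
    - [[0,0,0],[0,0,0],0.6]

```text
t: 22.9
position: [0.4746, 0.3068, 0.3456]
tool_rot: [[0.985, 0.171, -0.001], [0.171, -0.985, -0.001], [-0.001, 0.001, -1.0]]
contact_force: [0.1, -0.7, 0.1]
finger_gap: 0.0514
gripper_force: 0.0
```

>>> arm_command:
  commands:
    - [[0,0,0],[0,0,17],0.6]
    - [[0,0,0],[0,0,17],0.6]
    - [[0,0,0],[0,0,17],0.6]
    - [[0,0,0],[0,0,0],0.6]

```text
t: 23.3
position: [0.4745, 0.3076, 0.2977]
tool_rot: [[0.985, 0.172, 0.002], [0.172, -0.985, 0.001], [0.002, -0.0, -1.0]]
contact_force: [-0.2, -0.1, 1.1]
finger_gap: 0.0516
gripper_force: 0.0
```

Run:
```python
from h import *
s=bot.sense(); print(s["t"],s["finger_gap"],s["position"],s["contact_force"])
plan(RV,g=lid(2.2))
c=bot.camera("side");cv2.imwrite("pics/bar2.png",cv2.resize(c["img"][260:380,180:320,::-1],(700,600),interpolation=2))
```

```text
23.3 0.05155027807909793 [0.47450346 0.3076039  0.29769369] [-0.22671952 -0.091161    1.10558776]
turn [-0.03 -0.12 -0.22] shift(new axes) [-0.   0.4  1.6] shift(old) [-0.   0.4  1.6] tcp [0.4745 0.3072 0.2961]
```

View pics/bar2.png

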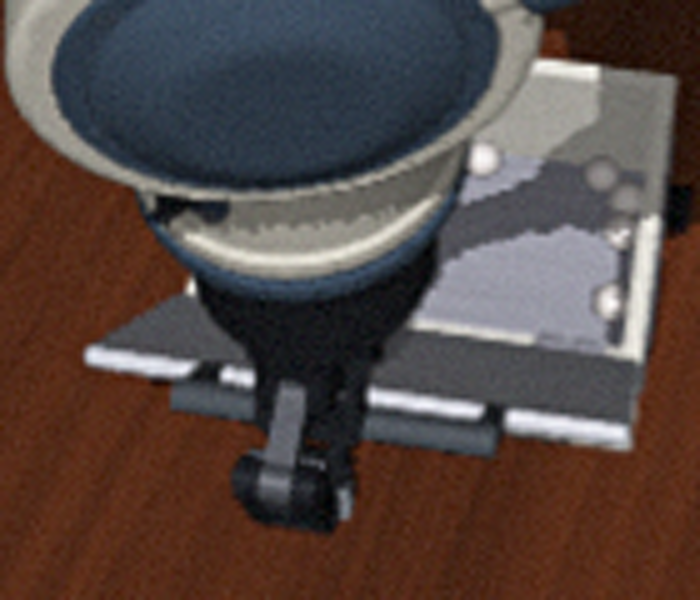

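The near finger hangs in front of the bar, centred between the arms at (300,440). I go 3 mm deeper and close.

>>> arm_command:
  commands:
    - [[0,0,0],[0,-1.5,3],0.4]
    - [[0,0,0],[0,0,0],0.3]
    - [[0,0,0],[0,0,0],0.2]
    - [[0,0,0],[0,0,0],0.1]
    - [[0,0,0],[0,0,0],0.05]
    - [[0,0,0],[0,0,0],0.05]
    - [[0,0,0],[0,0,0],0.05]
    - [[0,0,0],[0,0,0],0.05]
  squeeze: 40

```text
t: 24.15
position: [0.4751, 0.3101, 0.2958]
tool_rot: [[0.985, 0.172, 0.005], [0.172, -0.985, 0.002], [0.005, -0.001, -1.0]]
contact_force: [-0.6, -0.6, 6.5]
finger_gap: 0.0105
gripper_force: 38.9
```

Bar gripped: 10.5 mm gap at 39 N. Now I swing it along the arc.

>>> arm_command:
  commands:
    - [[0,0,0],[0,7,-4.7],0.05]
    - [[0,0,0],[0,7,-4.6],0.05]
    - [[0,0,0],[0,7.3,-4],0.05]
    - [[0,0,0],[0,7.3,-3.9],0.05]
    - [[0,0,0],[0,7.8,-3.4],0.05]
    - [[0,0,0],[0,7.9,-3.3],0.05]
    - [[0,0,0],[0,8,-2.6],0.05]
    - [[0,0,0],[0,8,-2.6],0.05]
    - [[0,0,0],[0,8.2,-1.9],0.05]
    - [[0,0,0],[0,8.2,-1.8],0.05]

```text
t: 25.15
position: [0.4884, 0.2338, 0.3283]
tool_rot: [[0.985, 0.172, 0.005], [0.172, -0.985, 0.002], [0.005, -0.001, -1.0]]
contact_force: [3.0, 3.8, 2.1]
finger_gap: 0.0107
gripper_force: 40.7
```

>>> arm_command:
  commands:
    - [[0,0,0],[0,0,0],0.05]
    - [[0,0,0],[0,0,0],0.05]

```text
t: 25.35
position: [0.4884, 0.2338, 0.3285]
tool_rot: [[0.985, 0.172, 0.005], [0.172, -0.985, 0.002], [0.005, -0.001, -1.0]]
contact_force: [0.3, 3.2, 9.6]
finger_gap: 0.0108
gripper_force: 41.2
```

Run:
```python
from h import *
s=bot.sense(); print(s["t"],s["finger_gap"],s["position"],s["contact_force"])
plan(RV,g=lid(1.571)); c=bot.camera("side")
for q in ("lid","lid_bar"):
  for d in bot.silhouettes(q,"side"): print(round(d["p"],2),np.round(d["bbox"],1))
```

```text
25.35 0.010846963585052329 [0.48839652 0.23383192 0.32849457] [0.30980253 3.21057939 9.62811349]
turn [-0.06 -0.31 -0.21] shift(new axes) [-0.8 35.4 -3.4] shift(old) [-0.6 35.4 -3.4] tcp [0.4938 0.1989 0.3319]
0.84 [256.7 312.4 106.8  42.3]
0.21 [263.1 311.  113.6  79.3]
0.71 [257.3 311.1 105.6  45.7]
```

>>> arm_command:
  commands:
    - [[0,0,0],[0,8.2,-1.3],0.05]
    - [[0,0,0],[0,8.2,-0.9],0.05]
    - [[0,0,0],[0,8.2,-0.5],0.05]
    - [[0,0,0],[0,8.4,-0.2],0.05]
    - [[0,0,0],[0,0,0],0.05]
    - [[0,0,0],[0,0,0],0.05]
    - [[0,0,0],[0,0,0],0.05]

```text
t: 26.2
position: [0.4939, 0.2018, 0.3308]
tool_rot: [[0.985, 0.172, 0.004], [0.172, -0.985, 0.002], [0.005, -0.001, -1.0]]
contact_force: [4.0, 0.9, 5.0]
finger_gap: 0.0105
gripper_force: 41.3
```

Run:
```python
from h import *
s=bot.sense(); print(s["t"],s["finger_gap"],s["position"],s["contact_force"],s["joint_vel"])
plan(RV,g=lid(1.571)); 
print("moved",(np.array(s["position"])-[.4751,.3101,.2958])@np.c_[X,Y,Z]*1e3)
c=bot.camera("side")
for k in(-1,1):
  print("bar end",proj(c,lid(1.571)+k*.054*X),"+3mm Y",proj(c,lid(1.571)+k*.054*X+.003*Y))
  print("plate top corner",proj(c,H+k*.1*X+.15*Z+.004*Y),"rim corner +y",proj(c,[*D,.085]+k*.1*X+.075*Y),"rim -y",proj(c,[*D,.085]+k*.1*X-.075*Y))
cv2.imwrite("pics/fin.png",cv2.resize(c["img"][245:365,190:330,::-1],(700,600),interpolation=2))
```

```text
26.2 0.010499739314298508 [0.49385054 0.20182693 0.33082889] [4.01313609 0.87367519 4.99450888] [ 4.35446626e-03  1.04769587e-03 -2.78366935e-03  5.79460625e-04
 -8.35895904e-04  9.08047346e-06]
turn [-0.05 -0.27 -0.18] shift(new axes) [-0.5  2.9 -1.1] shift(old) [-0.5  2.9 -1.1] tcp [0.4938 0.1989 0.3319]
moved [  -0.52752577 -109.88340589   35.02889173]
bar end [287.70357857 280.27774925] +3mm Y [287.4659063  281.68348017]
plate top corner [311.78968784 296.11495315] rim corner +y [307.86840771 331.98347564] rim -y [315.0609183  273.70402489]
bar end [228.98935578 272.55373769] +3mm Y [228.61337103 273.92083463]
plate top corner [206.6320675 281.9837693] rim corner +y [216.56977902 319.01289241] rim -y [231.90311344 263.01833089]
```

View pics/fin.png

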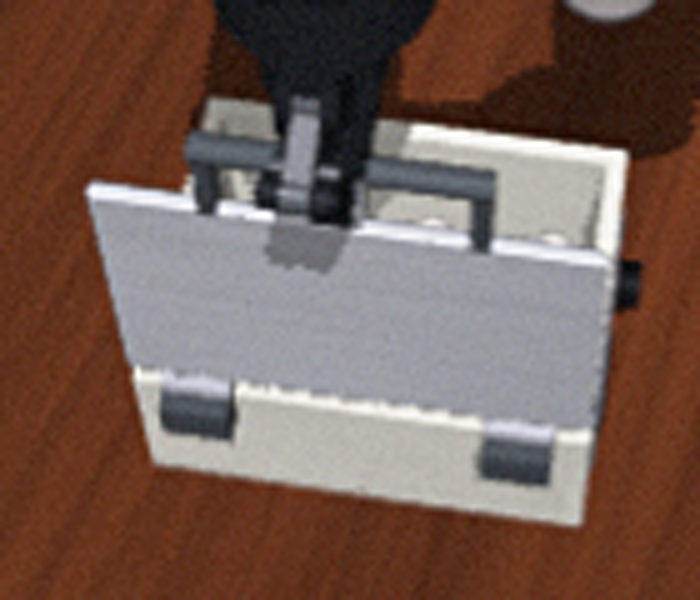

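The lid stands upright, with the bar from (192,147) to (490,182). The bar displacement says it is on balance, while the camera puts it about 2 mm outward. I split the difference with a 1 mm nudge and settle.

>>> arm_command:
  commands:
    - [[0,0,0],[0,1.2,0],0.05]
    - [[0,0,0],[0,0,0],0.05]
    - [[0,0,0],[0,0,0],0.05]
    - [[0,0,0],[0,0,0],0.05]
    - [[0,0,0],[0,0,0],0.05]

```text
t: 26.75
position: [0.494, 0.2009, 0.3308]
tool_rot: [[0.985, 0.173, 0.005], [0.173, -0.985, 0.002], [0.005, -0.001, -1.0]]
contact_force: [3.7, 0.7, 5.0]
finger_gap: 0.0104
gripper_force: 41.3
```

Run:
```python
from h import *
s=bot.sense(); print(s["t"],s["finger_gap"],s["gripper_force"],s["position"],s["contact_force"],np.abs(s["joint_vel"]).max())
if s["gripper_force"]>30 and s["finger_gap"]>.009: print(bot.close_job())
```

```text
26.75 0.010372550176487938 41.31385087966919 [0.4940301  0.20090573 0.33083065] [3.71473173 0.65011967 4.9506751 ] 0.0020681536063965594
the job is handed in; nothing more can be done
None
```

The job is handed in at 26.8 s, verdict not shown: all six balls are in the dryer, the empty beaker stands upright and released on the bench, and the fingers hold the lid still at its balance point, to within about 1° by my measurements.

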